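# Refit the axle of the spice carousel

### The job

The spice carousel was taken apart for cleaning; put its axle back: pick the axle up by its wooden knob, feed it upright down the tray's hollow column, and feel about over the foot hidden underneath until the axle's end drops into the bearing hole. Then press it fully home, so that its collar sits flat on the column and its cone has pulled the tray central, and let go. Be gentle: never lean on the foot or the tray with more than about two kilos (20 N), keep the tray level on its foot, and leave the jars standing on the tray.

Things in the scene. Friction and masses are not known exactly. Their poses are not given: they have to be found in the camera images.
- axle_mid (a point): the loose axle, 176 mm tall, about 0.25 kg, standing upright on its lower end on the worktop; this point is on its axis half-way up, 88 mm above the lower end; z along the axis to the knob. Its wooden knob, 28 mm in diameter, is the top 48 mm (128 to 176 mm above the lower end): grip it there. Its steel shaft, 22 mm in diameter, is the lowest 106 mm; the end is bevelled to 19 mm over 2 mm
- axle_collar (a point): point on the axle's axis at the underside of its black collar (60 mm in diameter, 8 mm thick), 120 mm above the lower end; z along the axis to the knob. Below the collar a black centring cone narrows over 14 mm from 44 mm (39 mm at 6 mm down) to the 22 mm of the shaft
- hub (a point): centre of the open mouth of the tray's hollow column, on its axis, 138 mm above the worktop; z up. The column is 56 mm outside, bore 46 mm right through. 100 mm below this point is the flat top of the hidden foot. The tray was set down by eye: the axis of the foot's bearing hole lies 4 to 11 mm to one side of the column's axis, direction unknown
- tray: round wooden tray with the column in its middle, loose, about 0.5 kg, 214 mm in diameter, floor 6 mm, rim 20 mm high; origin at the centre of its underside, z up. It lies on the foot and slides easily on it: with the axle in the hole, the cone pushes the tray over until column and hole are in line (about 10 N of downward push does it)
- foot (a joint): the foot: round board 150 mm in diameter under the tray, top 38 mm above the worktop, in its centre a blind bearing hole 24 mm in diameter, 22 mm deep (the axle's end is 20 mm deep in it when the collar lies on the column). It stands on soft rubber feet; the value is how far it has sunk, in m: 0 with tray and jars alone, then about 1 mm for every 4 N pressed on it, stop at 8 mm; it springs back
- spice_1_mid (a point): spice jar with red cap, green and white label, 45 mm in diameter, 106 mm tall, loose on the tray, its top 150 mm above the worktop; this point is half-way up on its axis
- spice_2_mid (a point): spice jar with red cap and dark label, same size, loose on the tray; point half-way up on its axis
- spice_3_mid (a point): spice jar with red cap and dark label, same size, loose on the tray; point half-way up on its axis
- salt_mid (a point): salt shaker with grey domed top, 44 mm in diameter, 90 mm tall, loose on the tray; point half-way up on its axis

How it is judged:
By the outcome, as a careful person would: the job done as asked, in the order asked, and still so for the second after the job is handed in, with the robot touching nothing.
It also fails if it takes over 67 s, if anything falls off the work surface, if the arm or the gripper's body presses on something with over 40 N, if the wrist force passes 120 N, or if a joint passes its speed limit or range.

### The arm

A 6-joint arm with a two-finger parallel gripper is mounted at the origin on a cart in front of the work surface, level with it; the furniture and walls round the work are solid. World frame = base frame: x ahead of the robot, y to its left, z up, the work surface at z = 0. Lengths are in m, angles in degrees, forces in N, time in s.
With the tool pointing down it reaches from about 0.325 to 0.875 m from the base axis. Payload 4.4 kg.
Tool frame: the origin (TCP) lies midway between the tips of the shut fingers; the grasp point (between the pads) lies 19 mm behind it; z points along the fingers, y is the line along which they close (so a half turn about z gives the same grasp; the last joint's range is limited). The gripper opens to 85 mm and grips with 20 to 120 N. Pads are 22 mm wide; open, the fingers measure 114 mm over their backs; the gripper's body (76 mm by 85 mm) begins 54 mm behind the grasp point. The pads swing forward as they close: fully open they stand 13 mm farther back than shut.
Start: joints at [-76.289, 11.837, 88.321, -0, 79.842, -8.623], TCP at [0.218, -0.532, 0.231] pointing down, gripper open.
Joint ranges: [-156.59, 156.59], [-49.26, 127.26], [12.9, 141.05], [-63.56, 243.56], [4.71, 150.69], [-161.64, 161.64]. Speed limits (degrees/s): [159.86, 159.86, 180, 180, 180, 180].

### API

Orientations are given as [roll, pitch, yaw] about the fixed x, y, z axes, in that order (R = Rz(yaw) Ry(pitch) Rx(roll)).
In Python, from workcell import get_obs, imaging, order, models gives the robot as it stands.
- The arm moves only by the shell command python3 -m creep 'ROWS' [FORCE]. ROWS is JSON, a list of rows, each a list of 3 entries, a list of its own where there are three numbers: the finger opening in mm, from 0 to 85.4, then the shift along the world's x, y, z in mm, then the turn about the world's z in rad. A call has 1 to 8 rows; each row is the pose to reach, as a shift and turn from the pose commanded when the call began; what a row does not reach only later rows make up. A row lasts 1/12 s, in which the tool goes at most 41.7 mm and 7.16 degrees, less where a joint would pass 70% of its speed; a pose out of reach is approached as far as the arm can. A call with a gripper value outside its range is refused whole. The fingers move at their own pace and stop on an object; FORCE is the grip in N (left out, the last holds). Time passes only in rows, so rows that repeat a pose let the fingers close. It gives the time, the measured TCP pose, the force, the opening and the grip force at its end, in the units of the state.
- get_obs(): the state, without advancing time (a new reading comes with each control period).
- imaging.camera(name): name is "scene" or "top" or "wrist"; returns the picture (420x560x3 uint8, red, green, blue); there is no depth.
- imaging.camera_info(name): a dict with "fx", "fy", "cx", "cy" (pixels), "R" (3x3) and "t" (3): a world point X has camera coordinates R X + t; the wrist camera has in their place "mount" (4x4, takes a point from camera to tool coordinates, whose origin is the TCP and whose axes are the flange's). Camera axes: x right, y down, z forward; pixel columns grow to the right and rows downward; lengths in m; the calibration is good to about 2 mm. The wrist camera is an equidistant fisheye: a pixel r from the principal point sees the ray r / f radians off the axis. A picture is of the moment at which its call begins: read the wrist's pose just before it. camera_info takes no time and is no camera call.
- order.close_job(): hands the job in; it is judged then, once.
Trained networks look in the newest picture that a camera, given by its name, has taken for a name from the list of things; names that differ only in an ending like _2 or _b are one class to them, and where a whole thing is asked for, a point or a joint stands for the part that bears it (a point fixed in the world has none). Each returns a list of dicts, best first, with "p" (0 to 1); they miss things now and then, are a little off and sometimes report something else, mostly with a low value. They report only what shows in the picture. A call takes as long as a camera call.
- models.spot_in(camera, label): "bbox" ([left, top, width, height] in pixels, round what is visible of it).
- models.regions_of(camera, label): "mask" (420x560 bool, what is visible of it) and "bbox" ([left, top, width, height] in pixels, round what is visible of it).
- models.pinpoint(camera, label): "position" ([column, row] in pixels: a listed point, or the origin of a listed thing).
The state is a dict: "t": time; "joints": joint angles; "qvel": joint speeds; "tau": joint torques, N m; "eef_pos": TCP position; "tcp_rot": TCP orientation; "ft_force": force on the tool from outside, world axes, zero at the start; "wrist_torque": the same for the moment, N m; "finger_gap": finger opening in m; "finger_force": force on a finger pad.
Only numpy, scipy, OpenCV 4.12 (cv2) and the standard library are available. Lean on these libraries where they do the work, as an engineer would, in place of code of your own. Each camera call takes 0.05 s, during which the arm holds its last target. There are 200 camera calls.

## Working session

There is one attempt and no reset: what is moved stays moved. The work goes in short steps, Python scripts to look and compute and a shell command to move; the robot and the scene stay as the last step left them, time stands still between calls to the robot, and variables do not carry over. Pictures are saved under pics/ and viewed, at most 10 in all, crops included, and the job is handed in when it is done.

```bash
mkdir -p pics
cat > h.py <<'E'
import numpy as np, cv2
from workcell import get_obs, imaging, order, models
def ray(cam,px):
    i=imaging.camera_info(cam); R=np.array(i["R"]);t=np.array(i["t"])
    d=R.T@np.array([(px[0]-i["cx"])/i["fx"],(px[1]-i["cy"])/i["fy"],1]); return -R.T@t,d/np.linalg.norm(d)
def atz(cam,px,z):
    o,d=ray(cam,px); return o+d*(z-o[2])/d[2]
def tri(p):
    A=np.zeros((3,3));b=np.zeros(3)
    for cam,px in p:
        o,d=ray(cam,px);M=np.eye(3)-np.outer(d,d);A+=M;b+=M@o
    return np.linalg.solve(A,b)
E
python3 - <<'E'
from h import *
P={}
for c in ("scene","top"):
    im=imaging.camera(c); cv2.imwrite(f"pics/{c}0.png",im[:,:,::-1])
    for n in ("axle_mid","axle_collar","hub","tray","spice_1_mid","salt_mid"):
        r=models.pinpoint(c,n); print(c,n,[(np.round(k["position"],1).tolist(),round(k["p"],2)) for k in r[:4]])
        if r:P[c,n]=r[0]["position"]
Z=dict(axle_mid=.088,axle_collar=.12,hub=.138,tray=.038,spice_1_mid=.097,salt_mid=.089)
for n in Z:
    for c in("scene","top"):
        if (c,n) in P: print(n,c,atz(c,P[c,n],Z[n]).round(4))
    if ("scene",n) in P and ("top",n) in P: print(n,tri([(c,P[c,n]) for c in ("scene","top")]).round(4))
print(get_obs())
E
```

```text
scene axle_mid [([208.9, 286.2], 0.89)]
scene axle_collar [([207.8, 279.2], 0.71)]
scene hub [([328.1, 145.7], 0.68)]
scene tray [([329.6, 176.6], 0.71)]
scene spice_1_mid [([308.4, 171.7], 0.95), ([330.3, 178.0], 0.19)]
scene salt_mid [([322.5, 142.9], 0.43)]
top axle_mid [([187.5, 236.2], 0.96)]
top axle_collar [([183.9, 235.4], 0.7)]
top hub [([368.5, 197.1], 0.62)]
top tray [([362.0, 205.2], 0.88)]
top spice_1_mid [([336.9, 198.2], 0.85), ([187.4, 238.2], 0.67)]
top salt_mid [([384.0, 178.6], 0.78)]
axle_mid scene [0.4871 0.2003 0.088 ]
axle_mid top [0.4842 0.2001 0.088 ]
axle_mid [0.4849 0.2005 0.09  ]
axle_collar scene [0.4797 0.2053 0.12  ]
axle_collar top [0.4834 0.2012 0.12  ]
axle_collar [0.4839 0.2027 0.1136]
hub scene [ 0.5742 -0.1998  0.138 ]
hub top [ 0.5745 -0.2045  0.138 ]
hub [ 0.5762 -0.2044  0.1341]
tray scene [ 0.5744 -0.2168  0.038 ]
tray top [ 0.5717 -0.2067  0.038 ]
tray [ 0.5684 -0.2062  0.0487]
spice_1_mid scene [ 0.5749 -0.1423  0.097 ]
spice_1_mid top [ 0.5776 -0.1399  0.097 ]
spice_1_mid [ 0.5761 -0.141   0.0973]
salt_mid scene [ 0.6295 -0.2464  0.089 ]
salt_mid top [ 0.627  -0.2492  0.089 ]
salt_mid [ 0.6286 -0.2482  0.0883]
{'t': 0.7, 'joints': array([-7.62904634e+01,  1.18317905e+01,  8.83182136e+01, -7.58735844e-04,
        7.98407840e+01, -8.62368333e+00]), 'qvel': array([ 0.02897636, -0.07667065, -0.12635569, -0.09219971, -0.05355234,
       -0.09459127]), 'tau': array([-3.61850471e-04, -3.82918918e+01, -2.91896224e+01, -2.34576346e-04,
        8.58594467e-04,  5.84071991e-07]), 'eef_pos': array([ 0.21848448, -0.53191555,  0.23136321]), 'tcp_rot': array([1.79991004e+02, 2.11969010e-03, 2.23333536e+01]), 'ft_force': array([-1.05222543,  0.0164595 ,  0.08245726]), 'wrist_torque': array([ 0.02092519, -0.00900535, -0.03907352]), 'finger_force': 0.0, 'finger_gap': 0.08551917827941058}
```

View pics/scene0.png

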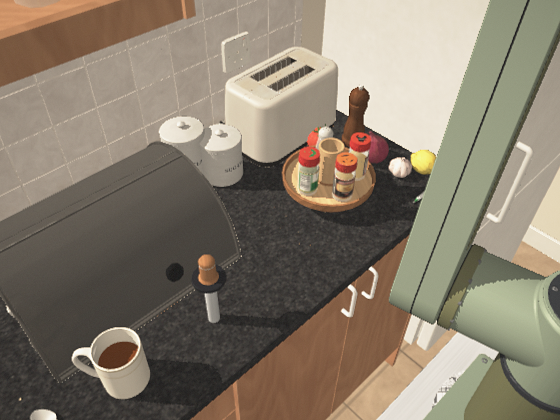

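View pics/top0.png

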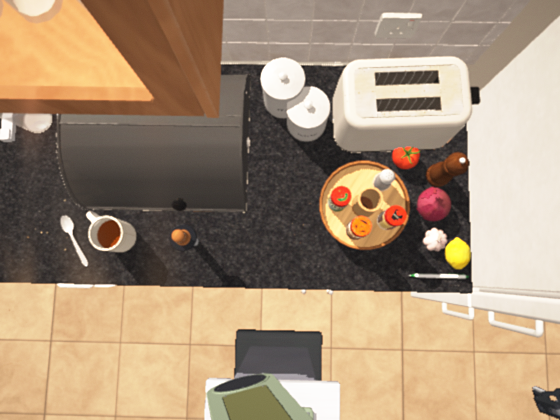

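The scene picture shows the axle upright at about (208,285) by the bread bin, and the tray with its jars round the column at about (332,150). The top picture shows the knob at (181,237) and the column mouth at (369,200). I'll put the wrist camera over the column and look down the bore on the way to the axle.

```bash
python3 - <<'E'
from h import *
i=imaging.camera_info("wrist"); print(i)
from scipy.spatial.transform import Rotation as Ro
for yaw in (0,22.33,90):
    R=Ro.from_euler('xyz',[180,0,yaw],degrees=True).as_matrix()
    M=np.array(i["mount"]); print(yaw,"cam offset",R@M[:3,3],"axis",R@M[:3,2])
E
python3 -m creep '[[85,[40,35,20],-0.1],[85,[80,75,40],-0.2],[85,[120,115,60],-0.3],[85,[150,155,80],-0.39],[85,[175,195,100],-0.39],[85,[200,230,110],-0.39],[85,[225,260,110],-0.39],[85,[250,290,110],-0.39]]'
```

```text
{'fx': 325.19226210127806, 'fy': 325.19226210127806, 'cx': 278.31581475397115, 'cy': 208.08638947269077, 'mount': array([[-2.14684480e-05, -9.56131700e-01, -2.92937145e-01,
         7.33797163e-02],
       [ 9.99999939e-01,  8.13573443e-05, -3.38833038e-04,
        -7.81612732e-04],
       [ 3.47801596e-04, -2.92937134e-01,  9.56131641e-01,
        -1.42154289e-01],
       [ 0.00000000e+00,  0.00000000e+00,  0.00000000e+00,
         1.00000000e+00]])}
0 cam offset [0.07337972 0.00078161 0.14215429] axis [-2.92937145e-01  3.38833038e-04 -9.56131641e-01]
22.33 cam offset [0.06758007 0.02860293 0.14215429] axis [-0.27109879 -0.11098527 -0.95613164]
90 cam offset [-0.00078161  0.07337972  0.14215429] axis [-3.38833038e-04 -2.92937145e-01 -9.56131641e-01]
t: 1.37
eef_pos: [0.4279, -0.2933, 0.3339]
tcp_rot: [179.9, -0.1, -0.0]
ft_force: [1.9, -1.3, -0.1]
finger_gap: 0.085
finger_force: 0.0
```

```bash
python3 -m creep '[[85,[12,35,0],0],[85,[24,66,-10],0],[85,[34,60,-20],0],[85,[34,60,-20],0],[85,[34,60,-20],0]]'
python3 - <<'E'
from h import *
o=get_obs(); im=imaging.camera("wrist"); np.save("w1.npy",im); print(o["eef_pos"],o["tcp_rot"])
for n in("hub","foot","tray"):
    print(n,[(np.round(k["position"],1).tolist(),round(k["p"],2)) for k in models.pinpoint("wrist",n)[:3]])
p=models.pinpoint("wrist","hub")[0]["position"]; c,r=map(int,p)
a=im[max(0,r-60):r+60,max(0,c-60):c+60]; a=np.clip(a.astype(float)*1.3,0,255).astype(np.uint8)
a=cv2.resize(a,None,fx=4.5,fy=4.5,interpolation=cv2.INTER_CUBIC); print(max(0,c-60),max(0,r-60),a.shape)
cv2.imwrite("pics/w1.png",a[:,:,::-1])
E
```

```text
t: 1.78
eef_pos: [0.4604, -0.2342, 0.3114]
tcp_rot: [-180.0, 0.1, 0.0]
ft_force: [-0.2, -0.0, 0.0]
finger_gap: 0.0847
finger_force: 0.0
[ 0.46042236 -0.23418867  0.31143568] [-1.79964875e+02  9.61815932e-02  3.71250969e-02]
hub [([250.1, 76.3], 0.88)]Traceback (most recent call last):
  File "<stdin>", line 4, in <module>
ValueError: it knows: axle_collar, axle_mid, hub, salt_mid, spice_1_mid, spice_2_mid, spice_3_mid, tray
```

```bash
cat >> h.py <<'E'
from scipy.spatial.transform import Rotation as Ro
def wray(px,o):
    i=imaging.camera_info("wrist");M=np.array(i["mount"])
    u=np.array([px[0]-i["cx"],px[1]-i["cy"]]);r=np.hypot(*u);th=r/i["fx"]
    d=np.array([*(u/max(r,1e-9)*np.sin(th)),np.cos(th)])
    R=Ro.from_euler('xyz',o["tcp_rot"],degrees=True).as_matrix()
    return o["eef_pos"]+R@M[:3,3], R@M[:3,:3]@d
def watz(px,o,z):
    p,d=wray(px,o); return p+d*(z-p[2])/d[2]
def wproj(X,o):
    i=imaging.camera_info("wrist");M=np.array(i["mount"])
    R=Ro.from_euler('xyz',o["tcp_rot"],degrees=True).as_matrix()
    c=M[:3,:3].T@(R.T@(np.array(X)-o["eef_pos"])-M[:3,3]); th=np.arctan2(np.hypot(c[0],c[1]),c[2]); s=np.hypot(c[0],c[1])
    return np.array([i["cx"],i["cy"]])+i["fx"]*th*c[:2]/s
E
python3 -m creep '[[85,[20,15,0],0],[85,[42,30,0],0],[85,[42,30,0],0],[85,[42,30,0],0]]'
python3 - <<'E'
from h import *
o=get_obs(); im=imaging.camera("wrist"); np.save("w1.npy",im); print(o["eef_pos"],o["tcp_rot"])
for n,z in(("hub",.138),("tray",.038)):
    for k in models.pinpoint("wrist",n)[:2]: print(n,np.round(k["position"],1),round(k["p"],2),watz(k["position"],o,z).round(4))
p=models.pinpoint("wrist","hub")[0]["position"]; c,r=map(int,p)
r0,c0=max(0,r-60),max(0,c-60)
a=im[r0:r+60,c0:c+60]; a=(255*(a/255.)**.6).astype(np.uint8)
a=cv2.resize(a,None,fx=4.5,fy=4.5,interpolation=cv2.INTER_CUBIC); print(c0,r0,a.shape)
cv2.imwrite("pics/w1.png",a[:,:,::-1])
E
```

```text
t: 2.22
eef_pos: [0.5028, -0.2052, 0.3125]
tcp_rot: [180.0, -0.0, -0.0]
ft_force: [-0.3, 0.6, -0.3]
finger_gap: 0.0852
finger_force: 0.0
[ 0.50281277 -0.20522205  0.31246679] [ 1.79961147e+02 -8.64346591e-03 -1.60821711e-02]
hub [282.1 116.1] 0.87 [ 0.5714 -0.2087  0.138 ]
tray [281.1 117.8] 0.56 [ 0.5678 -0.2087  0.038 ]
222 56 (540, 540, 3)
```

View pics/w1.png

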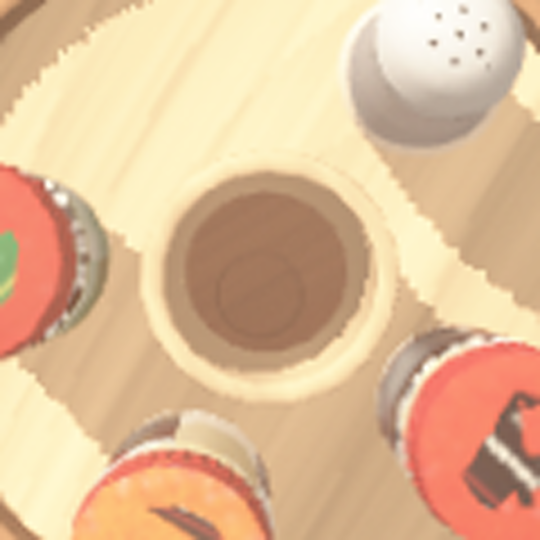

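The picture down the bore shows the column mouth centred at about (282,116). At the bottom the bearing hole shows as a thin circle at crop (260,294), which is pixel (279.8,121.3), and the bore's lower end is at crop (266,272).

```bash
python3 - <<'E'
from h import *
o=dict(eef_pos=np.array([.50281,-.20522,.31247]),tcp_rot=[179.961,-.0086,-.016])
f=lambda c,r:(222+(c+.5)/4.5-.5,56+(r+.5)/4.5-.5)
print("hole",watz(f(260.5,294),o,.038),"borebottom",watz(f(266,272),o,.038),"mouth rim",watz(f(269,271),o,.138))
E
python3 -m creep '[[85,[0,40,20],0],[85,[0,80,20],0],[85,[0,120,20],0],[85,[-20,160,20],0],[85,[-50,200,20],0],[85,[-80,240,10],0],[85,[-90,280,0],0],[85,[-95,320,0],0]]'
```

```text
hole [ 0.56376793 -0.20663498  0.038     ] borebottom [ 0.5700358 -0.2081796  0.038    ] mouth rim [ 0.57167324 -0.20801806  0.138     ]
t: 3.08
eef_pos: [0.4089, 0.0981, 0.3126]
tcp_rot: [180.0, 0.0, -0.2]
ft_force: [1.4, 0.6, 0.2]
finger_gap: 0.085
finger_force: 0.0
```

```bash
python3 -m creep '[[85,[6,40,0],0],[85,[10,80,0],0],[85,[13,103,0],0],[85,[13,103,0],0],[85,[13,103,0],0]]'
python3 - <<'E'
from h import *
o=get_obs(); im=imaging.camera("wrist"); print(o["eef_pos"],o["tcp_rot"])
for n,z in(("axle_mid",.088),("axle_collar",.12)):
    for k in models.pinpoint("wrist",n)[:2]: print(n,np.round(k["position"],1),round(k["p"],2),watz(k["position"],o,z).round(4))
q=wproj([.484,.201,.15],o);c,r=map(int,q);r0,c0=max(0,r-70),max(0,c-70)
a=cv2.resize(im[r0:r+70,c0:c+70],None,fx=4,fy=4,interpolation=cv2.INTER_CUBIC); print(c0,r0)
cv2.imwrite("pics/w2.png",a[:,:,::-1])
E
```

```text
t: 3.5
eef_pos: [0.4242, 0.201, 0.3132]
tcp_rot: [180.0, 0.0, 0.1]
ft_force: [0.4, -0.5, 1.9]
finger_gap: 0.0846
finger_force: 0.0
[0.42416045 0.20101444 0.31324489] [1.79960895e+02 1.30691870e-02 9.03016136e-02]
axle_collar [275.9 132. ] 0.78 [0.476  0.2037 0.12  ]
208 55
```

View pics/w2.png

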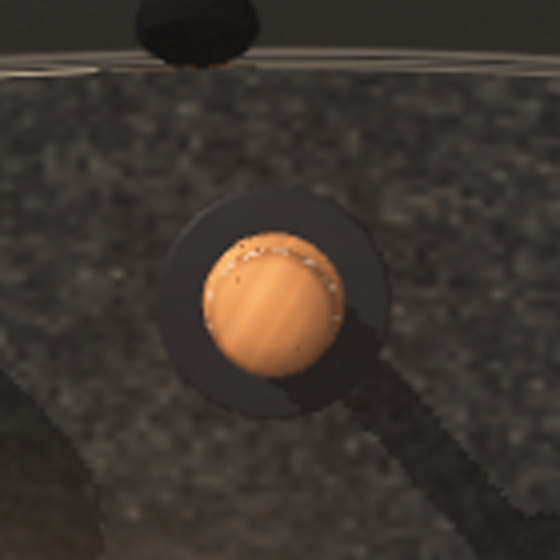

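The knob centre is at crop (273,308) and the collar disc at crop (274.5,302.5), with the bread bin's knob clear above at (200,30).

```bash
python3 - <<'E'
from h import *
o=dict(eef_pos=np.array([.42416,.20101,.31324]),tcp_rot=[179.961,.013,.09])
f=lambda c,r:(208+(c+.5)/4-.5,55+(r+.5)/4-.5)
print("collar",watz(f(274.5,302.5),o,.126),"knob",watz(f(273,309),o,.168))
E
python3 -m creep '[[85,[28,0,-30],0],[85,[55,0,-60],0],[85,[55,0,-60],0]]'
```

```text
collar [0.47815248 0.20333552 0.126     ] knob [0.47915962 0.20343298 0.168     ]
t: 3.9
eef_pos: [0.4793, 0.1977, 0.2453]
tcp_rot: [179.8, 0.6, -0.3]
ft_force: [-0.8, -0.5, -1.8]
finger_gap: 0.0851
finger_force: 0.0
```

```bash
python3 -m creep '[[85,[1,2,-35],0],[85,[1,2,-70],0],[85,[1,2,-95],0],[85,[1,2,-108],0],[85,[1,2,-108],0],[85,[1,2,-108],0]]'
python3 - <<'E'
from h import *
o=get_obs(); print(o["eef_pos"],o["tcp_rot"])
E
```

```text
t: 4.4
eef_pos: [0.4801, 0.2017, 0.1454]
tcp_rot: [180.0, 0.1, -0.1]
ft_force: [-0.2, -0.0, 0.5]
finger_gap: 0.0849
finger_force: 0.0
[0.48009297 0.2016862  0.14544623] [ 1.79979119e+02  6.15714480e-02 -1.12732248e-01]
```

```bash
python3 -m creep '[[60,[0,0.5,-3],0],[40,[0,0.5,-3],0],[30,[0,0.5,-3],0],[20,[0,0.5,-3],0],[20,[0,0.5,-3],0],[20,[0,0.5,-3],0],[20,[0,0.5,-3],0],[20,[0,0.5,-3],0]]' 60
```

```text
t: 5.07
eef_pos: [0.4813, 0.2035, 0.1435]
tcp_rot: [-180.0, -0.1, -0.0]
ft_force: [-1.2, -0.5, 5.2]
finger_gap: 0.0265
finger_force: 59.1
```

```bash
python3 -m creep '[[20,[0,0,20],0],[20,[0,0,50],0],[20,[0,0,90],0],[20,[0,-10,130],0],[20,[5,-40,165],0],[20,[10,-75,185],0],[20,[15,-110,190],0],[20,[20,-150,190],0]]'; python3 -m creep '[[20,[10,-40,0],0],[20,[20,-80,0],0],[20,[30,-120,0],0],[20,[40,-160,0],0],[20,[50,-200,0],0],[20,[60,-235,0],0],[20,[64,-258,0],0],[20,[64,-260,0],0]]'; python3 -m creep '[[20,[0,0,0],0],[20,[0,0,0],0],[20,[0,0,0],0]]'
python3 - <<'E'
from h import *
o=get_obs(); print(o["eef_pos"],o["tcp_rot"],o["ft_force"],o["wrist_torque"])
im=imaging.camera("scene"); P={}
for c in("scene","top"):
    if c=="top": imaging.camera(c)
    for n in("axle_mid","axle_collar","hub"):
        for k in models.pinpoint(c,n)[:1]: print(c,n,np.round(k["position"],1),round(k["p"],2)); P[c,n]=k["position"]
for n in("axle_mid","axle_collar","hub"):
    q=[(c,P[c,n]) for c in("scene","top") if (c,n) in P]
    if len(q)==2: print(n,tri(q).round(4))
cv2.imwrite("pics/s3.png",cv2.resize(im[60:260,220:460],None,fx=3,fy=3,interpolation=cv2.INTER_CUBIC)[:,:,::-1])
E
```

```text
t: 5.73
eef_pos: [0.5014, 0.0525, 0.3349]
tcp_rot: [-180.0, -0.3, 0.1]
ft_force: [0.7, 0.1, -3.2]
finger_gap: 0.0268
finger_force: 59.7
t: 6.4
eef_pos: [0.5639, -0.2115, 0.3296]
tcp_rot: [180.0, 0.2, -0.3]
ft_force: [-0.4, 0.5, -1.8]
finger_gap: 0.0261
finger_force: 59.8
t: 6.65
eef_pos: [0.5641, -0.2053, 0.3316]
tcp_rot: [-179.9, 0.1, 0.1]
ft_force: [0.3, -0.0, -2.0]
finger_gap: 0.0266
finger_force: 59.8
[ 0.56407937 -0.2053181   0.33160468] [-1.79927990e+02  7.07699796e-02  6.35469744e-02] [ 0.32498043 -0.04855512 -1.95187908] [ 0.05732468 -0.00458047 -0.01687659]
scene axle_mid [337.8  89.7] 0.83
scene axle_collar [341.9  76.5] 0.88
scene hub [327.8 146.5] 0.75
top axle_mid [378.7 189.5] 0.53
top axle_collar [338.3 200.5] 0.75
top hub [368.7 200. ] 0.78
axle_mid [ 0.5635 -0.1979  0.2841]
axle_collar [ 0.5155 -0.1216  0.3685]
hub [ 0.5719 -0.2029  0.1348]
```

View pics/s3.png

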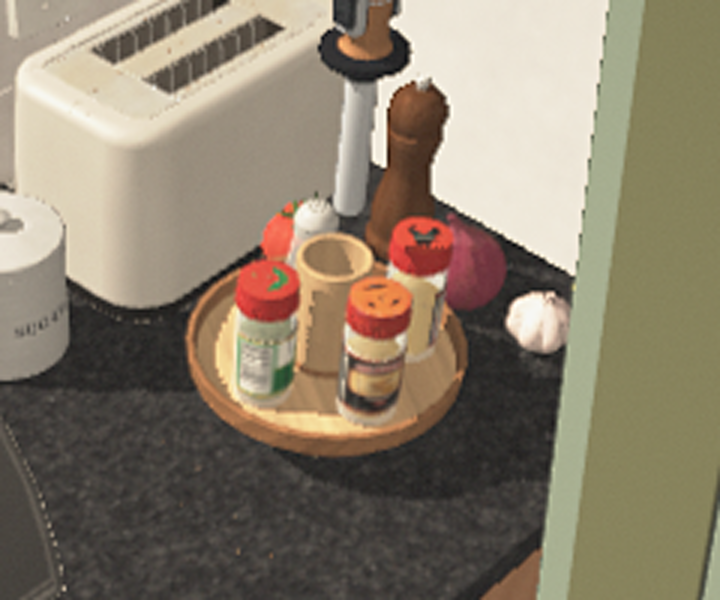

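The axle hangs upright above the column, mouth at crop (337,257), with all four jars standing. I'll lower it in carefully.

```bash
python3 -m creep '[[20,[3,-1.5,-20],0],[20,[3,-1.5,-40],0],[20,[3,-1.5,-45],0],[20,[3,-1.5,-48],0],[20,[3,-1.5,-51],0],[20,[3,-1.5,-54],0],[20,[3,-1.5,-57],0],[20,[3,-1.5,-60],0]]'
```

```text
t: 7.72
eef_pos: [0.5679, -0.2085, 0.2732]
tcp_rot: [179.9, -0.1, -0.0]
ft_force: [0.4, 0.3, -2.5]
finger_gap: 0.0265
finger_force: 59.8
```

Run:
```python
from h import *
o=get_obs(); print(o["eef_pos"],o["tcp_rot"],o["ft_force"])
```

```text
[ 0.56788551 -0.20850036  0.27318392] [ 1.79946021e+02 -1.01095435e-01 -1.46210164e-02] [ 0.38586171  0.33695659 -2.51764927]
```

```bash
python3 -m creep '[[20,[-1,0.5,-15],0],[20,[-2,1,-32],0],[20,[-2.5,1.5,-50],0],[20,[-2.5,1.5,-65],0],[20,[-2.5,1.5,-75],0],[20,[-2.5,1.5,-80],0],[20,[-2.5,1.5,-82],0],[20,[-2.5,1.5,-82],0]]'
```

```text
t: 8.38
eef_pos: [0.5651, -0.2069, 0.1905]
tcp_rot: [180.0, -0.0, -0.0]
ft_force: [-0.2, -0.3, -1.9]
finger_gap: 0.0267
finger_force: 59.9
```

```bash
python3 -m creep '[[20,[0,0,-2],0],[20,[0,0,-4],0],[20,[0,0,-6],0],[20,[0,0,-8],0],[20,[0,0,-10],0],[20,[0,0,-11],0],[20,[0,0,-11],0]]'
```

```text
t: 8.97
eef_pos: [0.5649, -0.2067, 0.179]
tcp_rot: [-180.0, -0.0, -0.0]
ft_force: [0.6, 0.2, -2.4]
finger_gap: 0.0266
finger_force: 59.9
```

```bash
python3 -m creep '[[20,[0,0,-0.7],0],[20,[0,0,-1.5],0],[20,[0,0,-2.2],0],[20,[0,0,-3],0],[20,[0,0,-3],0],[20,[0,0,-3],0]]'
```

```text
t: 9.47
eef_pos: [0.565, -0.2067, 0.1762]
tcp_rot: [-180.0, -0.0, -0.0]
ft_force: [0.5, 0.9, -3.2]
finger_gap: 0.0264
finger_force: 59.9
```

Well below the foot's top without contact: it has gone straight into the hole.

```bash
python3 -m creep '[[20,[0,0,-1.2],0],[20,[0,0,-2.4],0],[20,[0,0,-3.6],0],[20,[0,0,-4.8],0],[20,[0,0,-6],0],[20,[0,0,-6],0]]'
```

```text
t: 9.97
eef_pos: [0.5654, -0.207, 0.1706]
tcp_rot: [180.0, -0.1, -0.0]
ft_force: [2.3, -0.3, -0.6]
finger_gap: 0.0262
finger_force: 59.9
```

```bash
python3 -m creep '[[20,[0,0,-0.7],0],[20,[0,0,-1.5],0],[20,[0,0,-2.2],0],[20,[0,0,-3],0],[20,[0,0,-3],0],[20,[0,0,-3],0]]'
```

```text
t: 10.47
eef_pos: [0.5659, -0.2072, 0.1684]
tcp_rot: [179.9, -0.2, -0.0]
ft_force: [3.2, -0.5, 2.6]
finger_gap: 0.0268
finger_force: 60.1
```

```bash
python3 -m creep '[[20,[0,0,-0.7],0],[20,[0,0,-1.4],0],[20,[0,0,-2],0],[20,[0,0,-2.5],0],[20,[0,0,-2.5],0],[20,[0,0,-2.5],0]]'
```

```text
t: 10.97
eef_pos: [0.5642, -0.2064, 0.1634]
tcp_rot: [-179.9, 0.1, -0.0]
ft_force: [3.1, -1.7, -1.6]
finger_gap: 0.0265
finger_force: 60.0
```

```bash
python3 -m creep '[[20,[0,0,-0.7],0],[20,[0,0,-1.4],0],[20,[0,0,-2],0],[20,[0,0,-2.5],0],[20,[0,0,-2.5],0],[20,[0,0,-2.5],0]]'
```

```text
t: 11.47
eef_pos: [0.5646, -0.2065, 0.162]
tcp_rot: [-180.0, 0.0, -0.0]
ft_force: [3.6, -0.6, -0.9]
finger_gap: 0.0263
finger_force: 59.9
```

```bash
python3 -m creep '[[20,[0,0,-0.7],0],[20,[0,0,-1.4],0],[20,[0,0,-2],0],[20,[0,0,-2],0],[20,[0,0,-2],0]]'
```

```text
t: 11.88
eef_pos: [0.5649, -0.2067, 0.1607]
tcp_rot: [180.0, -0.0, -0.0]
ft_force: [1.1, 1.3, 1.5]
finger_gap: 0.0266
finger_force: 60.1
```

```bash
python3 -m creep '[[20,[0,0,-0.7],0],[20,[0,0,-1.4],0],[20,[0,0,-2],0],[20,[0,0,-2],0],[20,[0,0,-2],0]]'
```

```text
t: 12.3
eef_pos: [0.5651, -0.2067, 0.1595]
tcp_rot: [180.0, -0.0, -0.0]
ft_force: [1.6, 1.4, 6.8]
finger_gap: 0.0264
finger_force: 60.7
```

```bash
python3 -m creep '[[20,[0,0,-0.5],0],[20,[0,0,-1],0],[20,[0,0,-1.5],0],[20,[0,0,-1.5],0],[20,[0,0,-1.5],0],[20,[0,0,-1.5],0]]'
python3 - <<'E'
from h import *
o=get_obs(); print(o["eef_pos"],o["ft_force"],o["wrist_torque"])
im=imaging.camera("scene")
cv2.imwrite("pics/s4.png",cv2.resize(im[80:220,260:420],None,fx=4.5,fy=4,interpolation=cv2.INTER_CUBIC)[:,:,::-1])
E
```

```text
t: 12.8
eef_pos: [0.5651, -0.2068, 0.1587]
tcp_rot: [180.0, -0.0, -0.0]
ft_force: [-1.8, 0.4, 9.1]
finger_gap: 0.0263
finger_force: 61.1
[ 0.56512988 -0.20676663  0.15872784] [-1.75721905  0.39067855  9.09791467] [0.35735806 0.15986758 0.00035798]
```

View pics/s4.png

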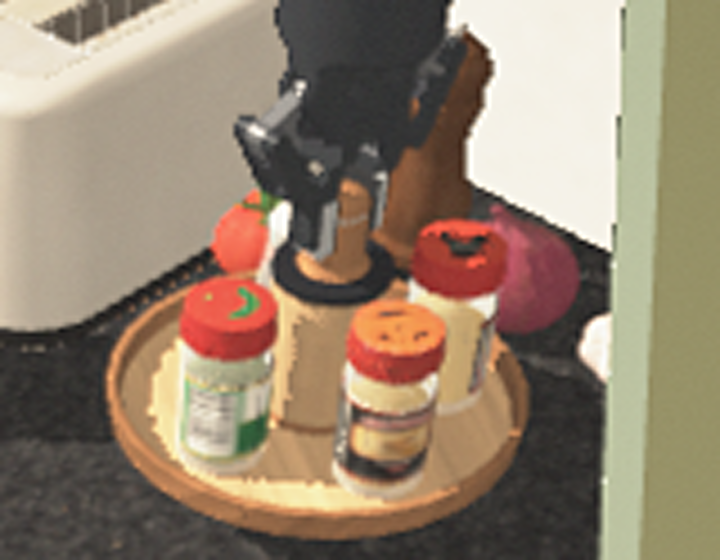

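The collar rests on the column at crop (335,280) and all the jars are standing. One slightly firmer press, then I'll ease off and open.

```bash
python3 -m creep '[[20,[0,0,-0.4],0],[20,[0,0,-0.8],0],[20,[0,0,-1],0],[20,[0,0,-1],0],[20,[0,0,-1],0]]'; python3 -m creep '[[20,[0,0,0.7],0],[20,[0,0,1.4],0],[20,[0,0,2],0],[20,[0,0,2.4],0],[20,[0,0,2.4],0],[20,[0,0,2.4],0]]' 20
```

```text
t: 13.27
eef_pos: [0.5652, -0.2068, 0.1582]
tcp_rot: [180.0, -0.0, -0.0]
ft_force: [-1.3, 1.9, 11.1]
finger_gap: 0.0267
finger_force: 61.3
t: 13.77
eef_pos: [0.5651, -0.2068, 0.1595]
tcp_rot: [180.0, -0.0, -0.0]
ft_force: [0.4, 1.1, 7.2]
finger_gap: 0.0263
finger_force: 61.0
```

```bash
python3 -m creep '[[20,[0,0,0.6],0],[20,[0,0,1],0],[30,[0,0,1],0],[36,[0,0,1],0],[44,[0,0,1],0],[52,[0,0,1],0],[52,[0,0,1],0],[52,[0,0,1],0]]'; python3 -m creep '[[52,[0,0,8],0],[52,[0,0,20],0],[52,[0,0,40],0],[52,[0,0,70],0],[52,[-10,0,100],0],[52,[-40,0,120],0],[52,[-62,0,135],0],[52,[-62,0,135],0]]'; python3 -m creep '[[52,[0,0,0],0],[52,[0,0,0],0],[52,[0,0,0],0]]'
python3 - <<'E'
from h import *
o=get_obs(); im=imaging.camera("wrist"); print(o["eef_pos"],o["ft_force"])
for n,z in(("axle_collar",.138),):
    for k in models.pinpoint("wrist",n)[:1]: print(n,watz(k["position"],o,z).round(4))
s=imaging.camera("scene")
a=cv2.resize(im[30:230,180:380],(400,400),interpolation=cv2.INTER_CUBIC);b=cv2.resize(s[80:220,260:400],(400,400),interpolation=cv2.INTER_CUBIC)
cv2.imwrite("pics/f5.png",np.hstack([a,b])[:,:,::-1])
E
```

```text
t: 14.43
eef_pos: [0.5645, -0.2066, 0.1587]
tcp_rot: [-180.0, 0.1, -0.0]
ft_force: [0.1, 0.9, 0.5]
finger_gap: 0.052
finger_force: 0.0
t: 15.1
eef_pos: [0.5024, -0.2079, 0.3008]
tcp_rot: [179.7, -0.4, -0.1]
ft_force: [0.8, -0.6, 0.2]
finger_gap: 0.0524
finger_force: 0.0
t: 15.35
eef_pos: [0.5031, -0.2064, 0.2933]
tcp_rot: [-179.9, 0.1, 0.0]
ft_force: [-0.7, -0.4, -0.8]
finger_gap: 0.0523
finger_force: 0.0
[ 0.50307524 -0.20643928  0.29332479] [-0.70749128 -0.41960819 -0.79102272]
axle_collar [ 0.5607 -0.206   0.138 ]
```

View pics/f5.png

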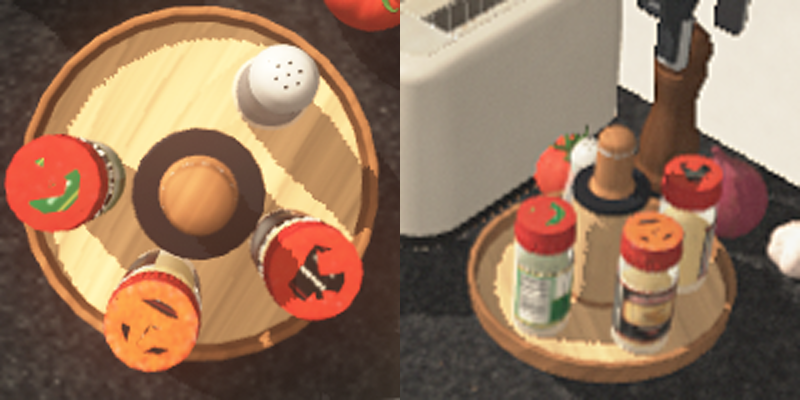

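All the jars stand and the collar looks seated. To check its height I'll touch the knob's top (194 mm when home) with shut fingertips and press gently.

```bash
python3 -m creep '[[0,[30,0,0],0],[0,[62,0,0],0],[0,[62,0,0],0],[0,[62,0,0],0],[0,[62,0,-30],0],[0,[62,0,-60],0],[0,[62,0,-85],0],[0,[62,0,-91],0]]'; python3 -m creep '[[0,[0,0,0],0],[0,[0,0,-1],0],[0,[0,0,-2],0],[0,[0,0,-3],0],[0,[0,0,-4],0],[0,[0,0,-4],0],[0,[0,0,-4],0]]'
```

```text
t: 16.17
eef_pos: [0.561, -0.205, 0.1976]
tcp_rot: [-179.7, 0.5, -0.0]
ft_force: [-1.1, -0.4, -0.6]
finger_gap: 0.0001
finger_force: 0.0
t: 16.75
eef_pos: [0.5652, -0.2068, 0.1998]
tcp_rot: [180.0, -0.1, -0.0]
ft_force: [0.0, -0.7, 0.6]
finger_gap: -0.0
finger_force: 0.0
```

```bash
python3 -m creep '[[0,[0,0,-1],0],[0,[0,0,-2],0],[0,[0,0,-3],0],[0,[0,0,-4],0],[0,[0,0,-4],0],[0,[0,0,-4],0]]'; python3 -m creep '[[0,[0,0,-0.7],0],[0,[0,0,-1.4],0],[0,[0,0,-2],0],[0,[0,0,-2],0],[0,[0,0,-2],0]]'
```

```text
t: 17.25
eef_pos: [0.5648, -0.2066, 0.1949]
tcp_rot: [-180.0, 0.0, -0.0]
ft_force: [-0.5, -1.4, 0.2]
finger_gap: -0.0002
finger_force: 0.0
t: 17.67
eef_pos: [0.565, -0.2068, 0.1935]
tcp_rot: [180.0, -0.0, -0.0]
ft_force: [-0.4, 0.2, 1.1]
finger_gap: 0.0001
finger_force: 0.7
```

```bash
python3 -m creep '[[0,[0,0,-0.7],0],[0,[0,0,-1.4],0],[0,[0,0,-2],0],[0,[0,0,-2.5],0],[0,[0,0,-2.5],0],[0,[0,0,-2.5],0]]'
```

```text
t: 18.17
eef_pos: [0.5652, -0.2069, 0.1921]
tcp_rot: [180.0, -0.1, -0.0]
ft_force: [-2.1, 0.6, 6.4]
finger_gap: -0.0001
finger_force: 3.4
```

Unloaded, the knob top works out at about 193.8 mm, so the axle is fully home. I'll retreat and hand in.

```bash
python3 -m creep '[[0,[0,0,3],0],[0,[0,0,8],0],[0,[0,0,25],0],[0,[0,0,55],0],[0,[-20,0,90],0],[0,[-50,0,110],0],[0,[-60,0,110],0],[0,[-60,0,110],0]]'; python3 -m creep '[[0,[0,0,0],0],[0,[0,0,0],0],[0,[0,0,0],0]]'
python3 - <<'E'
from h import *
im=imaging.camera("scene")
cv2.imwrite("pics/f6.png",cv2.resize(im[80:220,260:420],None,fx=4,fy=4,interpolation=cv2.INTER_CUBIC)[:,:,::-1])
E
```

```text
t: 18.83
eef_pos: [0.504, -0.2071, 0.3025]
tcp_rot: [179.9, -0.1, -0.1]
ft_force: [-0.4, -0.0, -0.3]
finger_gap: -0.0001
finger_force: 0.0
t: 19.08
eef_pos: [0.5049, -0.2063, 0.2986]
tcp_rot: [-179.9, 0.2, 0.0]
ft_force: [0.3, -0.4, -0.1]
finger_gap: 0.0003
finger_force: 0.0
```

View pics/f6.png

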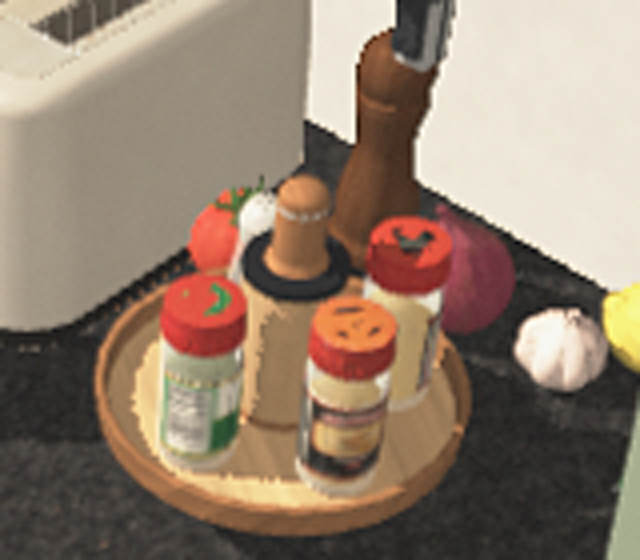

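The collar sits flat on the column at about (297,270), the tray is level and the jars are standing.

```bash
python3 -c "
from workcell import order
print(order.close_job())"
```

```text
the job is handed in; nothing more can be done
None
```

The axle is back in its bearing hole and pressed home: collar on the column, jars standing, arm clear. I pressed with about 14 N at most by the readings and handed the job in at about 19 s; no verdict came back.

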